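Seat a coupling hub on the spindle flat and hold it for tightening

TASK

Get the coupling hub ready for me to tighten: fold the yellow guard door of the blue gear unit right back to its stop, then pinch the upright spindle and turn it until your fingers sit on its set-screw flat and the flat looks squarely out of the door opening. Then slip the hub over the spindle with its set screw on that flat, pointing out of the opening, and press it fully down on the spindle's shoulder. Finish while holding the hub there, gripped and pressed down, so that I can get the hex key in; do not disturb the tools and the tin around it.

Things in the scene. Friction and masses are not known exactly. Their poses are not given: they have to be found in the camera images.
- gear_unit: blue gear unit fixed to the bench, base 176x176 mm; origin on the bench under the spindle's axis, z up. Yellow coupling guard on top, open above: 4 mm walls centred 78 mm from the axis at unit -x, +x and -y, floor 74 mm and tops 130 mm above the bench. The side at unit +y is the door opening. Low input shaft at unit +x, reaching 118 mm from the axis
- guard_door (a joint): yellow guard door, a 5 mm panel reaching 154 mm from its vertical, stiff hinge (0.2 N m, stays where left), 77 to 129 mm above the bench. 0 = closed (the panel runs from the hinge along unit -x); it opens outwards, the free edge swinging towards unit +y, then +x (clockwise from above), to its stop at 1.92 rad. Found ajar, 0.35 to 0.8
- door_hinge (a point): on the door's hinge axis, at unit (+78, +84) mm, 102 mm above the bench; the panel's middle plane passes through the axis
- spindle: upright steel spindle on the unit's axis, 24 mm thick; origin on the axis at the top of its 36 mm wide shoulder, 86 mm above the bench; z up, +x = outward normal of its flat. Ends 126 mm above the bench with a 2 mm chamfer. Turns endlessly about z with 0.1 N m of friction and stays where left. Found with the flat 0.8 to 2.6 rad counterclockwise (from above) of unit +y
- flat_face (a point): middle of the set-screw flat milled on one side of the spindle: 17 mm wide, 8 mm from the axis, 90 to 126 mm above the bench (this point at 108 mm). Fingers closed squarely across the flat and the round side behind it measure 20 mm, elsewhere up to 24 mm. The rules call its face spindle_flat
- coupling_hub: loose aluminium jaw-coupling hub, 0.12 kg, standing jaws up; origin at its underside's centre, z up, +x to its set screw. 50 mm wide, body 30 mm high, jaws to 42. Bore 26 mm, chamfered 2 mm below; the 7 mm screw, 15 mm up, reaches in to 9.2 mm from the axis, so the hub goes down only with the screw over the flat (about 0.25 rad). Found with the screw within 1.2 rad of world +y
- set_screw (a point): outer end of the dark set screw, 31 mm from the hub's axis (6 mm proud of the hub), 15 mm above its underside
- hex_key: black hex key lying on the bench to the left, 28x80x4 mm; leave it
- finish_tin: small closed grey-beige tin, 86 mm wide, 100 mm high, behind the unit to the right; leave it
- mallet: beech mallet, 116x309x68 mm, lying to the left; leave it
- tape_measure: grey tape measure, 38x97x66 mm, to the right; leave it
There are look-alikes about, which are no part of the job. Of the things like the coupling_hub, leave any that is green; of the rest the larger one is meant.

How it is judged (in metres and radians):
On the way, in this order (a step that is already met when the one before it is completed fails the run):
1. the guard door is folded right back (at least 1.8 rad, stop at 1.92) (value of joint guard_door above 1.8 rad), for 0.2 s.
2. the fingers are closed on the spindle's flat and the flat looks out of the opening, within 0.2 rad of unit +y (angle between the x axis of spindle and the y axis of gear_unit, either way round below 0.2 rad and y of flat_face in the frame of gear_unit above 0 m and contact force between the fingers and spindle_flat above 2 N), for 0.2 s.
At the end, for the whole second after the job is handed in: Still gripped (over 4 N) and pressed on the spindle (over 3 N), the hub is upright within 2 mm of the shoulder, centred within 3 mm, its screw on the flat within 0.3 rad and pointing out of the opening; the flat faces the opening within 0.25 rad; the door stands open at least 1.75 rad (value of joint guard_door above 1.75 rad and angle between the x axis of spindle and the y axis of gear_unit, either way round below 0.25 rad and y of flat_face in the frame of gear_unit above 0 m and angle between the x axis of coupling_hub and the x axis of spindle, either way round below 0.3 rad and y of set_screw in the frame of gear_unit above 0.025 m and horizontal distance between coupling_hub and spindle below 0.003 m and z of coupling_hub in the frame of gear_unit below 0.088 m and angle between coupling_hub's own z axis and vertical below 0.08 rad and contact force between the fingers and coupling_hub above 4 N and contact force between coupling_hub and spindle above 3 N); the arm keeps its last pose, push and grip.
It fails at once if a tool or the tin beside the work is moved more than 2 cm (distance of any of hex_key, finish_tin, mallet, tape_measure from where it was at the start of the episode above 0.02 m).
It also fails if it takes over 72 s, if anything falls off the work surface, if the arm or the gripper's body presses on something with over 40 N, if the wrist force passes 120 N, or if a joint passes its speed limit or range.

ROBOT

A 6-joint arm with a two-finger parallel gripper is mounted at the origin on a cart in front of the work surface, level with it; the furniture and walls round the work are solid. World frame = base frame: x ahead of the robot, y to its left, z up, the work surface at z = 0. Lengths are in m, angles in degrees, forces in N, time in s.
With the tool pointing down it reaches from about 0.275 to 0.725 m from the base axis. Payload 15.9 kg.
Tool frame: the origin (TCP) lies at the very end of the fingers, on their centre line; the grasp point (between the pads) lies manip.hold_point_z behind it (manip.hold_point_z is the distance from the TCP to the grasp point, in m); z points along the fingers, y is the line along which they close (so a half turn about z gives the same grasp; the last joint's range is limited). The gripper opens to 85 mm and grips with 20 to 120 N. Pads are 22 mm wide; open, the fingers measure 114 mm over their backs; the gripper's body (76 mm by 85 mm) begins 54 mm behind the grasp point. The pads swing forward as they close: fully open they stand 13 mm farther back than shut.
Start: joints at [-72.021, 12.198, -1.971, 75.831, 0, 90], TCP at [0.154, -0.476, 0.231] pointing down, gripper open.
Joint ranges: [-170.91, 170.91], [-42.67, 98.43], [-65.05, 77.54], [-120.47, 116.71], [-90, 82.35], [-180, 180]. Speed limits (degrees/s): [108.29, 108.29, 136.94, 147.25, 180, 180].

INTERFACE

Orientations are given as a 3x3 rotation matrix whose columns are the frame's x, y, z axes.
In Python, from cell import manip, eyes gives the robot as it stands. The module is installed in compiled form; this text tells all that it offers.
- The arm moves only by the tool arm_command, never from a script. Its argument "rows" is one flat list of numbers, 7 for each row, row after row: the finger opening in mm, from 0 to 85.4, then the shift along the tool's x, y, z in mm, then the turn, a rotation vector about the tool's x, y, z in rad. A call has 1 to 5 rows; each row is the pose to reach, as a shift and turn from the pose commanded when the call began, along the tool's axes at that moment; what a row does not reach only later rows make up. A row lasts 1/10 s, in which the tool goes at most 50 mm and 8.59 degrees, less where a joint would pass 70% of its speed; a pose out of reach is approached as far as the arm can. A call with a gripper value outside its range is refused whole. The fingers move at their own pace and stop on an object; "grip_force" is the grip in N (left out, the last holds). Time passes only in rows, so rows that repeat a pose let the fingers close. It gives the time, the measured TCP pose, the force, the opening and the grip force at its end, in the units of the state.
- manip.state(): the state, without advancing time (a new reading comes with each control period).
- eyes.snapshot(name): name is "side" or "top" or "wrist"; returns (picture, depth): 400x640x3 uint8, red, green, blue; 400x640 float32, m along the optical axis (not along the pixel's ray), 0 where there is no reading.
- eyes.calibration(name): a dict with "camera_matrix" (3x3 intrinsics, pixels), "T" (4x4, takes a point from camera to world coordinates). Camera axes: x right, y down, z forward; pixel columns grow to the right and rows downward; lengths in m; the calibration is good to about 2 mm. The wrist camera is an equidistant fisheye: a pixel r from the principal point sees the ray r / f radians off the axis. A picture is of the moment at which its call begins: read the wrist's pose just before it. calibration takes no time and is no camera call; for the wrist camera it gives the pose at the moment of the call.
- manip.sign_off(): hands the job in; it is judged then, once.
The state is a dict: "time": time; "joint_positions": joint angles; "qvel": joint speeds; "effort": joint torques, N m; "ee_pos": TCP position; "orientation": TCP orientation; "contact_force": force on the tool from outside, world axes, zero at the start; "moment": the same for the moment, N m; "opening": finger opening in m; "grasp_force": force on a finger pad.
Only numpy, scipy, OpenCV 4.12 (cv2) and the standard library are available. Lean on these libraries where they do the work, as an engineer would, in place of code of your own. Each camera call takes 0.05 s, during which the arm holds its last target. There are 200 camera calls.

## Working session

There is one attempt and no reset: what is moved stays moved. The work goes in short steps, Python scripts to look and compute and a tool call to move; the robot and the scene stay as the last step left them, time stands still between calls to the robot, and variables do not carry over. Pictures are saved under pics/ and viewed, at most 10 in all, crops included, and the job is handed in when it is done.

Besides the shell and the picture viewer there is one more tool, called after ">>>" as name(argument=value, ...) on one line, values as JSON. arm_command: Moves the arm, as the interface text tells. Its arguments: {"type":"object","properties":{"rows":{"type":"array"},"grip_force":{"type":"number"}},"required":["rows"]}

```bash
mkdir -p pics; ls; cat > h.py <<'E'
import numpy as np, cv2
from cell import manip, eyes
def snap(n):
    c=eyes.calibration(n); p,d=eyes.snapshot(n); return p,d,np.array(c["camera_matrix"]),np.array(c["T"])
def cloud(d,K,T):
    v,u=np.mgrid[0:d.shape[0],0:d.shape[1]]
    P=np.stack([(u-K[0,2])/K[0,0]*d,(v-K[1,2])/K[1,1]*d,d],-1)
    W=P@T[:3,:3].T+T[:3,3]; W[d==0]=np.nan; return W
def ray(u,v,K,T,z):
    r=T[:3,:3]@np.array([(u-K[0,2])/K[0,0],(v-K[1,2])/K[1,1],1]); return T[:3,3]+r*(z-T[2,3])/r[2]
E
python3 - <<'E'
from h import *
for n in("top","side"):
    p,d,K,T=snap(n); cv2.imwrite(f"pics/{n}0.png",p[:,:,::-1]); np.savez(f"{n}0.npz",p=p,d=d,K=K,T=T); print(n,K,T.round(3),(d>0).mean())
s=manip.state(); print({k:np.round(v,3) for k,v in s.items()}, manip.hold_point_z)
print(eyes.calibration("wrist"))
E
```

```text
pics
top [[363.04080478   0.         324.60340635]
 [  0.         363.04080478 198.67287519]
 [  0.           0.           1.        ]] [[-0.008 -0.987  0.159  0.412]
 [-1.     0.008  0.004 -0.021]
 [-0.005 -0.159 -0.987  1.137]
 [ 0.     0.     0.     1.   ]] 0.9960625
side [[405.88478903   0.         320.01009096]
 [  0.         405.88478903 200.18303772]
 [  0.           0.           1.        ]] [[ 0.981 -0.098  0.167  0.362]
 [-0.192 -0.372  0.908 -1.086]
 [-0.027 -0.923 -0.384  0.555]
 [ 0.     0.     0.     1.   ]] 0.8185703125
{'time': np.float64(0.1), 'joint_positions': array([-7.2020e+01,  1.2221e+01, -2.0050e+00,  7.5831e+01, -2.0000e-03,
        9.0000e+01]), 'qvel': array([-0.094,  0.033,  0.034, -0.061,  0.041,  0.115]), 'effort': array([ 1.0000e-03, -6.8725e+01,  4.8781e+01,  1.2000e-02, -0.0000e+00,
       -0.0000e+00]), 'ee_pos': array([ 0.154, -0.475,  0.231]), 'orientation': array([[ 0.951,  0.309, -0.   ],
       [ 0.309, -0.951,  0.001],
       [-0.   , -0.001, -1.   ]]), 'contact_force': array([ 0.489,  0.158, -0.929]), 'moment': array([-0.028, -0.009,  0.017]), 'grasp_force': np.float64(0.0), 'opening': np.float64(0.086)} 0.0187
{'camera_matrix': array([[309.70691629,   0.        , 311.86665378],
       [  0.        , 309.70691629, 199.81628008],
       [  0.        ,   0.        ,   1.        ]]), 'T': array([[ 3.08781593e-01, -9.15745946e-01, -2.57027800e-01,
         2.19833517e-01],
       [-9.51132926e-01, -2.97375679e-01, -8.31496353e-02,
        -4.53992104e-01],
       [-2.89875199e-04,  2.70142681e-01, -9.62820257e-01,
         3.75127462e-01],
       [ 0.00000000e+00,  0.00000000e+00,  0.00000000e+00,
         1.00000000e+00]])}
```

View pics/top0.png

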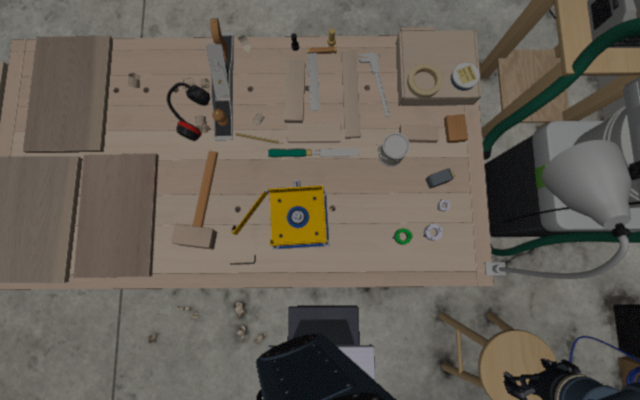

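View pics/side0.png

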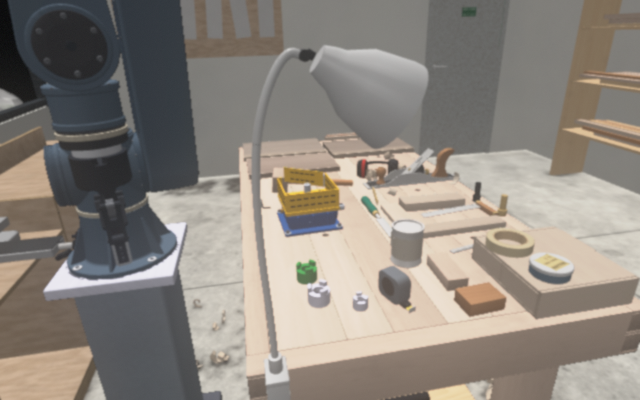

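Candidates for the hub in the top view: green (403,237), larger grey (433,232) and smaller grey (444,205). I choose (433,232). The unit's axis is near (298,216), the hinge near (270,190), and the door is ajar with its free edge near (235,232).

```bash
python3 - <<'E'
from h import *
z=np.load("top0.npz"); p,d,K,T=[z[k] for k in "pdKT"]
W=cloud(d,K,T); hsv=cv2.cvtColor(p,cv2.COLOR_RGB2HSV)
# yellow door / walls
Y=(hsv[...,0]>18)&(hsv[...,0]<33)&(hsv[...,1]>170)
Y[:, :200]=0;Y[:,345:]=0;Y[:170]=0;Y[260:]=0
pts=W[Y&(W[...,2]>0.115)]
print(len(pts)); 
door=pts[(pts[:,1]>0.16)]
walls=W[Y&(W[...,2]>.115)&(np.arange(640)[None]>272)]
print("walls",cv2.minAreaRect(walls[:,:2].astype(np.float32)*1000))
fl=W[Y&(W[...,2]<.085)&(W[...,2]>.06)]
print("floor",cv2.minAreaRect(fl[:,:2].astype(np.float32)*1000))
dpx=Y&(np.arange(640)[None]<266)
dd=W[dpx&(W[...,2]>.11)];print("door",len(dd),cv2.fitLine(dd[:,:2].astype(np.float32),cv2.DIST_HUBER,0,.01,.01).ravel(),dd.min(0),dd.max(0))
# spindle top
m=(W[...,2]>.118)&(W[...,2]<.14)&~Y; m[:,:285]=0;m[:,312:]=0;m[:203]=0;m[230:]=0
v,u=np.nonzero(m);print("spindle",len(u),u.mean(),v.mean(),ray(u.mean(),v.mean(),K,T,.126),np.nanmedian(W[m],0))
# grey hub
m=(W[...,2]>.012)&(W[...,2]<.06);m[:,:423]=0;m[:,446:]=0;m[:219]=0;m[245:]=0
v,u=np.nonzero(m);q=W[m];print("hub",len(u),u.mean(),v.mean(),ray(u.mean(),v.mean(),K,T,.035),q.min(0),q.max(0))
a=cv2.resize(p[180:255,228:343],None,fx=5,fy=5,interpolation=cv2.INTER_CUBIC)
b=cv2.resize(p[192:252,390:456],None,fx=3.4,fy=3.4,interpolation=cv2.INTER_CUBIC)
o=np.zeros((375,800,3),np.uint8);o[:375,:575]=a;o[:204,576:576+b.shape[1]]=b[:204];cv2.imwrite("pics/crop0.png",o[:,:,::-1])
E
```

```text
302
walls ((530.2630004882812, 57.080909729003906), (158.46334838867188, 146.6173553466797), 2.930684804916382)
floor ((529.3580932617188, 63.42595672607422), (156.977294921875, 158.55392456054688), 3.142193555831909)
door 86 [ 0.80890614 -0.5879378   0.5472628   0.19118339] [0.48301604 0.15566115 0.11006011] [0.59664177 0.23914255 0.12850539]
spindle 53 296.20754716981133 214.11320754716982 [0.53149207 0.06276163 0.126     ] [0.53186037 0.06337652 0.12330909]
hub 195 433.03076923076924 231.56923076923076 [ 0.48572943 -0.34403684  0.035     ] [ 0.46297925 -0.37119779  0.01251197] [ 0.50935451 -0.31849168  0.04407036]
```

View pics/crop0.png

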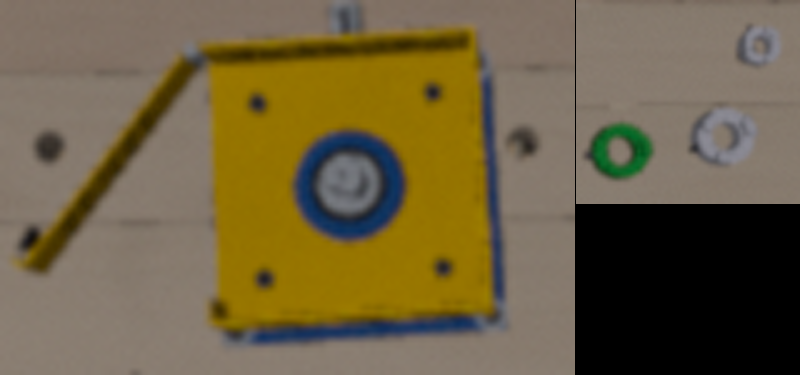

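The crop confirms it: the grey hub at crop (722,137) is the larger of the two non-green ones, and its screw points left (about world +y). The spindle is at crop (350,183). I move over the hub and look with the wrist camera on the way.

>>> arm_command(rows=[85,173,-20,-15,0,0,0,85,173,-20,-15,0,0,0,85,173,-20,-15,0,0,0,85,173,-20,-15,0,0,0,85,173,-20,-15,0,0,0])

```text
time: 0.6
ee_pos: [0.3153, -0.4017, 0.2462]
orientation: [[0.95, 0.312, 0.0], [0.312, -0.95, 0.001], [0.0, -0.0, -1.0]]
contact_force: [-1.3, 0.3, -1.4]
opening: 0.0847
grasp_force: 0.0
```

>>> arm_command(rows=[85,173,-20,-15,0,0,0,85,173,-20,-15,0,0,0,85,173,-20,-15,0,0,0,85,173,-20,-15,0,0,0,85,173,-20,-15,0,0,0])

```text
time: 1.1
ee_pos: [0.4731, -0.3296, 0.2606]
orientation: [[0.95, 0.311, -0.0], [0.311, -0.95, 0.001], [-0.0, -0.001, -1.0]]
contact_force: [-0.2, -0.7, -0.7]
opening: 0.0848
grasp_force: 0.0
```

```bash
cat >> h.py <<'E'
def fray(u,v,K,T,z):
    x=np.array([u-K[0,2],v-K[1,2]])/K[0,0]; r=np.hypot(*x)+1e-12
    q=T[:3,:3]@np.array([*(x/r*np.sin(r)),np.cos(r)]); return T[:3,3]+q*(z-T[2,3])/q[2]
def fproj(P,K,T):
    q=T[:3,:3].T@(np.array(P)-T[:3,3]); t=np.arctan2(np.hypot(q[0],q[1]),q[2])
    return K[:2,2]+K[0,0]*t*q[:2]/np.hypot(q[0],q[1])
def go(P,a):
    "print shift/turn from the measured pose to TCP P with tool x at a deg (tool down)"
    s=manip.state(); R=np.array(s["orientation"]); d=(np.array(P)-s["ee_pos"])*1000
    from scipy.spatial.transform import Rotation as Ro
    c,n=np.cos(np.radians(a)),np.sin(np.radians(a)); D=np.array([[c,n,0],[n,-c,0],[0,0,-1.]])
    print("go",(R.T@d).round(1),Ro.from_matrix(R.T@D).as_rotvec().round(4))
def st():
    s=manip.state(); R=np.array(s["orientation"])
    print("t",round(float(s["time"]),2),"p",np.round(s["ee_pos"],4),"a",np.degrees(np.arctan2(R[1,0],R[0,0])).round(2),"F",np.round(s["contact_force"],1),"M",np.round(s["moment"],2),"op",round(float(s["opening"])*1000,1),"g",round(float(s["grasp_force"]),1),"q",np.round(s["joint_positions"],0))
E
python3 - <<'E'
from h import *
st(); p,d,K,T=snap("wrist"); np.savez("w0.npz",p=p,d=d,K=K,T=T); cv2.imwrite("pics/w0.png",p[:,:,::-1])
print(fproj([.4857,-.344,.035],K,T)); go([.49,.186,.26],40)
E
```

```text
t 1.1 p [ 0.4731 -0.3296  0.2606] a 18.14 F [-0.2 -0.7 -0.7] M [-0.06  0.02 -0.01] op 84.8 g 0.0 q [-35.  22.  15.  83.   0. 127.]
[326.5494163  166.09621369]
go [ 177.7 -485.2    0.8] [-0.0009  0.0006 -0.3826]
```

View pics/w0.png

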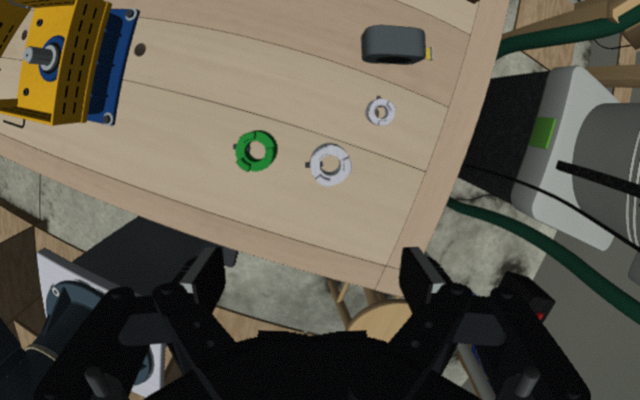

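The wrist view shows the wanted hub at (330,165) with its screw at (307,165). The green one is at (257,152) and the smaller one at (381,111). Next I go to the door's inner side with the gripper shut.

>>> arm_command(rows=[0,59,-162,0,0,0,-0.525,0,59,-162,0,0,0,-0.525,0,59,-162,0,0,0,-0.525,0,59,-162,0,0,0,-0.525,0,59,-162,0,0,0,-0.525])

```text
time: 1.65
ee_pos: [0.4762, -0.1569, 0.2616]
orientation: [[0.665, 0.747, 0.0], [0.747, -0.665, 0.0], [0.0, -0.0, -1.0]]
contact_force: [-0.2, -0.4, -0.6]
opening: 0.0114
grasp_force: 0.0
```

>>> arm_command(rows=[0,132,-111,0,0,0,-0.525,0,132,-111,0,0,0,-0.525,0,132,-111,0,0,0,-0.525,0,132,-111,0,0,0,-0.525,0,132,-111,0,0,0,-0.525])

```text
time: 2.15
ee_pos: [0.4825, 0.0149, 0.2612]
orientation: [[0.202, 0.979, -0.0], [0.979, -0.202, 0.0], [0.0, -0.0, -1.0]]
contact_force: [0.3, -0.0, -0.0]
opening: 0.0001
grasp_force: 0.0
```

>>> arm_command(rows=[0,170,-30,0,0,0,-0.525,0,170,-30,0,0,0,-0.525,0,170,-30,0,0,0,-0.525,0,170,-30,0,0,0,-0.525,0,170,-30,0,0,0,-0.525])

```text
time: 2.65
ee_pos: [0.4887, 0.1871, 0.2607]
orientation: [[-0.315, 0.949, -0.001], [0.949, 0.315, -0.0], [-0.0, -0.001, -1.0]]
contact_force: [-0.1, -0.7, -0.9]
opening: 0.0001
grasp_force: 0.0
```

```bash
python3 - <<'E'
from h import *
st(); go([.49,.186,.26],108); p,d,K,T=snap("wrist"); np.savez("w1.npz",p=p,d=d,K=K,T=T); cv2.imwrite("pics/w1.png",p[:,:,::-1])
hg=np.array([.604,.151])
for t in (144,134,124,114,104,94,84,76,71):
    u=np.radians(t); print(t,(hg+.105*np.array([np.cos(u),np.sin(u)])+.0175*np.array([-np.sin(u),np.cos(u)])).round(3))
E
```

```text
t 2.65 p [0.4887 0.1871 0.2607] a 108.34 F [-0.1 -0.7 -0.9] M [ 0.01  0.08 -0.02] op 0.1 g 0.0 q [21. 15.  6. 81. -0. 93.]
go [-1.5  0.9  0.7] [-0.0007  0.0001  0.0059]
144 [0.509 0.199]
134 [0.518 0.214]
124 [0.531 0.228]
114 [0.545 0.24 ]
104 [0.562 0.249]
94 [0.579 0.255]
84 [0.598 0.257]
76 [0.612 0.257]
71 [0.622 0.256]
```

View pics/w1.png

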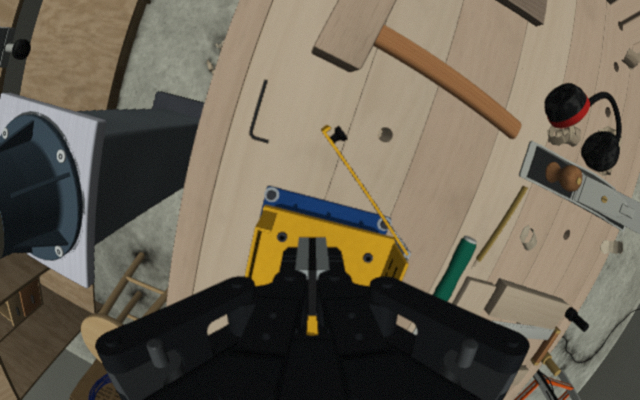

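The wrist view shows the door running from its hinge (405,252) to its free edge (326,128), with the knob on the outside at (338,133). The shut fingers stand above its inner side. I descend and sweep it open.

>>> arm_command(rows=[0,0,0,45,0,0,0,0,0,0,90,0,0,0,0,0,0,130,0,0,0,0,0,0,164,0,0,0,0,0,0,164,0,0,0])

```text
time: 3.2
ee_pos: [0.4862, 0.1832, 0.0937]
orientation: [[-0.308, 0.951, -0.006], [0.951, 0.308, -0.003], [-0.001, -0.007, -1.0]]
contact_force: [-0.9, -0.6, 0.6]
opening: 0.0
grasp_force: 0.0
```

>>> arm_command(rows=[0,5,23,0,0,0,0,0,16,36,0,0,0,0,0,26,53,0,0,0,0,0,33,70,0,0,0,0,0,36,89,0,0,0,0])

```text
time: 3.7
ee_pos: [0.563, 0.2475, 0.0996]
orientation: [[-0.31, 0.951, 0.001], [0.951, 0.31, -0.0], [-0.0, 0.001, -1.0]]
contact_force: [-0.9, -3.0, 0.1]
opening: 0.0
grasp_force: 1.3
```

>>> arm_command(rows=[0,0,18,0,0,0,0,0,-4,37,0,0,0,0,0,-8,50,0,0,0,0,0,-8,50,0,0,0,0,0,-8,50,0,0,0,0])

```text
time: 4.2
ee_pos: [0.6122, 0.2555, 0.0986]
orientation: [[-0.311, 0.951, 0.001], [0.951, 0.311, 0.0], [-0.0, 0.001, -1.0]]
contact_force: [-1.0, -0.0, -0.2]
opening: -0.0003
grasp_force: 0.0
```

```bash
cat >> h.py <<'E'
def door():
    p,d,K,T=snap("top"); W=cloud(d,K,T); hsv=cv2.cvtColor(p,cv2.COLOR_RGB2HSV)
    Y=(hsv[...,0]>18)&(hsv[...,0]<33)&(hsv[...,1]>150)
    C=np.array([.5305,.063]);c,s=np.cos(.0524),np.sin(.0524)
    L=(W[...,:2]-C)@np.array([[c,-s],[s,c]])
    q=L[Y&(W[...,2]>.1)&(W[...,2]<.14)&(L[...,1]>.095)&(L[...,1]<.26)&(abs(L[...,0])<.2)]
    v=cv2.fitLine(q.astype(np.float32),cv2.DIST_HUBER,0,.01,.01).ravel()
    print("door n",len(q),"mean dir angle",np.arctan2(*(q.mean(0)-[.078,.084])[::-1]),"opening rad",(np.pi-np.arctan2(*(q.mean(0)-[.078,.084])[::-1])).round(3),"line",v, q.max(0))
E
python3 - <<'E'
from h import *
st(); door()
E
```

```text
t 4.2 p [0.6122 0.2555 0.0986] a 108.1 F [-1.  -0.  -0.2] M [-0.01 -0.03 -0.  ] op -0.3 g 0.0 q [23. 34. 12. 67. -0. 95.]
door n 56 mean dir angle 1.27095713281325 opening rad 1.871 line [0.3131487  0.9497041  0.09438283 0.13716412] [0.10830617 0.18010966]
```

>>> arm_command(rows=[0,-2,4,0,0,0,0,0,-3,8,0,0,0,0,0,-3,8,0,0,0,0])

```text
time: 4.55
ee_pos: [0.6187, 0.256, 0.0974]
orientation: [[-0.313, 0.95, -0.003], [0.95, 0.313, -0.0], [0.001, -0.003, -1.0]]
contact_force: [-14.8, -2.5, 9.7]
opening: -0.0001
grasp_force: 6.7
```

```bash
python3 - <<'E'
from h import *
st(); door()
E
```

```text
t 4.55 p [0.6187 0.256  0.0974] a 108.23 F [-14.8  -2.5   9.7] M [-0.45  2.57 -0.08] op -0.1 g 6.7 q [22. 35. 13. 68.  0. 94.]
door n 54 mean dir angle 1.2474672271837521 opening rad 1.894 line [0.33856225 0.940944   0.10265955 0.15646298] [0.11243495 0.1840536 ]
```

The door is on its stop at 15 N, with about 1.9 rad measured. I back off, rise, and swing the wrist round over the spindle.

>>> arm_command(rows=[0,0,-40,0,0,0,0,0,0,-40,-45,0,0,0,0,0,-40,-90,0,0,0,0,0,-40,-135,0,0,0,50,0,-40,-155,0,0,0])

```text
time: 5.1
ee_pos: [0.5829, 0.2439, 0.2571]
orientation: [[-0.313, 0.95, 0.005], [0.95, 0.313, 0.002], [0.0, 0.005, -1.0]]
contact_force: [0.7, 0.3, 0.4]
opening: 0.0135
grasp_force: 0.0
```

>>> arm_command(rows=[50,-155,-104,0,0,0,-0.7,50,-155,-104,0,0,0,-0.7,50,-155,-104,0,0,0,-0.7,50,-155,-104,0,0,0,-0.7,50,-155,-104,0,0,0,-0.7])

```text
time: 5.6
ee_pos: [0.5308, 0.0602, 0.2532]
orientation: [[-0.852, 0.523, 0.001], [0.523, 0.852, -0.001], [-0.001, -0.0, -1.0]]
contact_force: [0.0, 0.7, 0.5]
opening: 0.0502
grasp_force: 0.0
```

>>> arm_command(rows=[50,0,0,0,0,0,-0.71,50,0,0,0,0,0,-0.71,50,0,0,0,0,0,-0.71,50,0,0,0,0,0,-0.71,50,0,0,0,0,0,-0.71])

```text
time: 6.1
ee_pos: [0.532, 0.0639, 0.2526]
orientation: [[-0.987, -0.163, 0.0], [-0.163, 0.987, 0.0], [-0.0, -0.0, -1.0]]
contact_force: [-0.1, 0.1, -1.0]
opening: 0.0503
grasp_force: 0.0
```

>>> arm_command(rows=[50,0,0,0,0,0,-0.71,50,0,0,0,0,0,-0.71,50,0,0,0,0,0,-0.71,50,0,0,0,0,0,-0.71,50,0,0,0,0,0,-0.71])

```text
time: 6.6
ee_pos: [0.5319, 0.0639, 0.2526]
orientation: [[-0.642, -0.766, 0.0], [-0.766, 0.642, -0.0], [-0.0, -0.0, -1.0]]
contact_force: [0.4, -0.2, -0.7]
opening: 0.0504
grasp_force: 0.0
```

>>> arm_command(rows=[50,0,0,0,0,0,-0.71,50,0,0,0,0,0,-0.71,50,0,0,0,0,0,-0.71,50,0,0,0,0,0,-0.71,50,0,0,0,0,0,-0.71])

```text
time: 7.1
ee_pos: [0.5319, 0.064, 0.2526]
orientation: [[0.013, -1.0, 0.0], [-1.0, -0.013, 0.0], [-0.0, -0.0, -1.0]]
contact_force: [-0.1, 0.3, 0.3]
opening: 0.0498
grasp_force: 0.0
```

```bash
python3 - <<'E'
from h import *
st(); door(); p,d,K,T=snap("wrist"); np.savez("w2.npz",p=p,d=d,K=K,T=T)
c=fproj([.5305,.063,.126],K,T); print(c); u,v=c.astype(int)
a=p[max(v-60,0):v+60,u-80:u+80]; cv2.imwrite("pics/w2.png",cv2.resize(a,None,fx=5,fy=5,interpolation=cv2.INTER_CUBIC)[:,:,::-1])
E
```

```text
t 7.1 p [0.5319 0.064  0.2526] a -89.28 F [-0.1  0.3  0.3] M [-0.01 -0.   -0.03] op 49.8 g 0.0 q [  7.  16.   7.  80.  -0. -84.]Traceback (most recent call last):
  File "<stdin>", line 2, in <module>
  File "h.py", line 32, in door
    v=cv2.fitLine(q.astype(np.float32),cv2.DIST_HUBER,0,.01,.01).ravel()
      ~~~~~~~~~~~^^^^^^^^^^^^^^^^^^^^^^^^^^^^^^^^^^^^^^^^^^^^^^^
cv2.error: OpenCV(4.12.0) /io/opencv/modules/imgproc/src/linefit.cpp:50: error: (-215:Assertion failed) count > 0 in function 'fitLine2D_wods'
```

```bash
python3 - <<'E'
from h import *
st(); p,d,K,T=snap("wrist"); np.savez("w2.npz",p=p,d=d,K=K,T=T)
c=fproj([.5305,.063,.126],K,T); print(c, fproj([.604,.151,.129],K,T)); u,v=c.astype(int)
a=p[max(v-30,0):v+30,u-40:u+40]; a=cv2.resize(a,None,fx=5,fy=5,interpolation=cv2.INTER_CUBIC)
o=np.zeros((600,800,3),np.uint8);o[:300,:400]=a;o[300:,400:]=0
b=cv2.resize(p,(480,300),interpolation=cv2.INTER_AREA);o[300:,:480]=b;cv2.imwrite("pics/w2.png",o[:,:,::-1])
E
```

```text
t 7.15 p [0.5319 0.0639 0.2526] a -88.96 F [ 0.1 -0.2 -0.5] M [ 0.02  0.03 -0.02] op 49.9 g 0.0 q [  7.  16.   7.  80.  -0. -84.]
[314.0973352  190.62481525] [239.18236639 275.3276014 ]
```

View pics/w2.png

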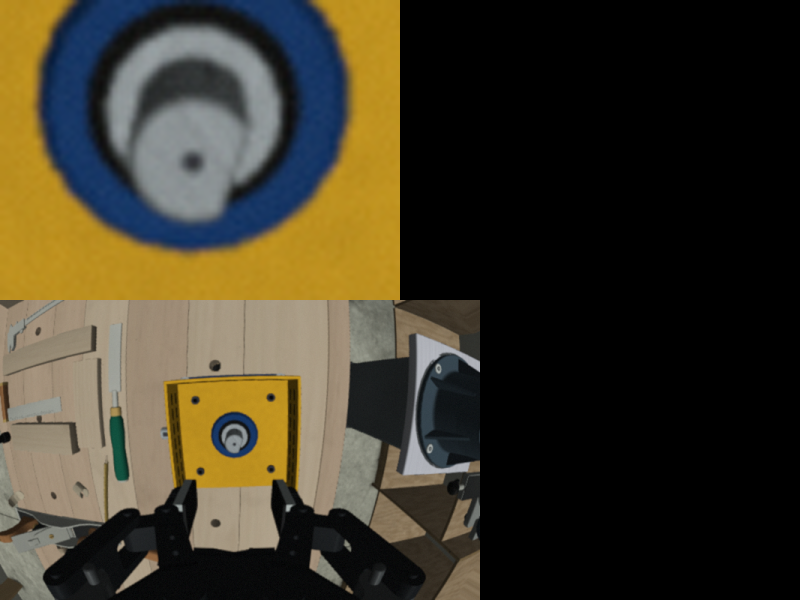

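The crop shows the spindle's top face centred at crop (193,161), with the flat's chord from (247,125) to (222,222). The flat therefore faces right, which is about world -x and slightly +y. The full view shows the fingers clear of the guard, and the door lies outside the picture behind them.

```bash
python3 - <<'E'
from h import *
z=np.load("w2.npz");K,T=z["K"],z["T"]
f=lambda x,y,h=.125:fray(x/5+274,y/5+160,K,T,h)[:2]
A,B,C=f(247,125),f(222,222),f(193,161,.126)
n=(A+B)/2-C; ch=A-B; nn=np.array([ch[1],-ch[0]]); nn*=np.sign(nn@n)
print("C",C,"chord",np.hypot(*ch),"dist",nn@n/np.hypot(*nn),"normal deg",np.degrees(np.arctan2(nn[1],nn[0]))%360)
# circle extents of the top face and the floor rect from this view
print("left/bottom",f(132,155),f(193,222))
p=z["p"];hsv=cv2.cvtColor(p,cv2.COLOR_RGB2HSV);b=((hsv[...,0]>100)&(hsv[...,0]<125)&(hsv[...,1]>120)).astype(np.uint8);b[:150]=0;b[230:]=0;b[:,:260]=0;b[:,370:]=0
cs=max(cv2.findContours(b,0,1)[0],key=cv2.contourArea);e=cv2.fitEllipse(cs);print(e,fray(*e[0],K,T,.076)[:2])
go([*C,.15],-93)
E
```

```text
C [0.5318211  0.06448927] chord 0.018740583802908536 dist 0.007937567087258577 normal deg 167.45762577014133
left/bottom [0.54287517 0.06382396] [0.53159577 0.07626026]
((312.2469177246094, 179.3579864501953), (57.76760482788086, 59.421173095703125), 90.26647186279297) [0.53213818 0.06315836]
go [ -0.6   0.2 102.6] [-0.0003 -0.      0.0607]
```

>>> arm_command(rows=[50,0,0,20,0,0,0.12,50,0,0,60,0,0,0.24,50,0,0,100,0,0,0.24,50,0,0,140,0,0,0.24,50,0,0,160,0,0,0.24])

```text
time: 7.7
ee_pos: [0.5303, 0.0637, 0.0894]
orientation: [[-0.235, -0.972, -0.003], [-0.972, 0.235, -0.0], [0.001, 0.003, -1.0]]
contact_force: [1.1, -0.3, 1.0]
opening: 0.05
grasp_force: 0.0
```

>>> arm_command(rows=[50,0,0,0,0,0,0,0,0,0,0,0,0,0,0,0,0,0,0,0,0,0,0,0,0,0,0,0,0,0,0,0,0,0,0], grip_force=40)

```text
time: 8.2
ee_pos: [0.5336, 0.0639, 0.0942]
orientation: [[-0.232, -0.973, 0.004], [-0.973, 0.232, 0.0], [-0.001, -0.004, -1.0]]
contact_force: [3.1, -1.7, 7.8]
opening: 0.0194
grasp_force: 40.8
```

```bash
python3 - <<'E'
from h import *
st()
E
```

```text
t 8.2 p [0.5336 0.0639 0.0942] a -103.43 F [ 3.1 -1.7  7.8] M [-0.3  -0.52 -0.11] op 19.4 g 40.8 q [  7.  20. -12.  58.  -0. -70.]
```

Opening 19.4 mm: the fingers are squarely on the flat, whose normal is at about 167°. I turn it clockwise by 1.29 rad to 93° (unit +y).

>>> arm_command(rows=[0,0.3,0,0,0,0,0.13,0,0.6,0,0,0,0,0.26,0,0.8,0.1,0,0,0,0.39,0,1.1,0.2,0,0,0,0.52,0,1.4,0.3,0,0,0,0.65])

```text
time: 8.7
ee_pos: [0.5334, 0.0627, 0.0942]
orientation: [[-0.777, -0.63, 0.005], [-0.63, 0.777, 0.0], [-0.004, -0.003, -1.0]]
contact_force: [6.8, -1.6, 5.1]
opening: 0.0191
grasp_force: 39.3
```

>>> arm_command(rows=[0,0.3,0,0,0,0,0.13,0,0.6,0.1,0,0,0,0.26,0,0.8,0.2,0,0,0,0.39,0,1.0,0.3,0,0,0,0.52,0,1.2,0.4,0,0,0,0.64])

```text
time: 9.2
ee_pos: [0.5325, 0.0619, 0.0942]
orientation: [[-0.999, -0.041, 0.005], [-0.041, 0.999, -0.001], [-0.005, -0.001, -1.0]]
contact_force: [8.5, -5.4, 4.1]
opening: 0.019
grasp_force: 39.3
```

>>> arm_command(rows=[0,0,0,0,0,0,0,0,0,0,0,0,0,0,0,0,0,0,0,0,0,0,0,0,0,0,0,0])

```text
time: 9.6
ee_pos: [0.5325, 0.0619, 0.0942]
orientation: [[-0.999, -0.046, 0.005], [-0.046, 0.999, -0.001], [-0.005, -0.001, -1.0]]
contact_force: [8.4, -5.0, 4.5]
opening: 0.0191
grasp_force: 40.6
```

```bash
python3 - <<'E'
from h import *
st(); door()
E
```

```text
t 9.6 p [0.5325 0.0619 0.0942] a -177.36 F [ 8.4 -5.   4.5] M [-0.78 -1.59 -0.08] op 19.1 g 40.6 q [  7.  20. -12.  58.  -0.   4.]
door n 35 mean dir angle 1.224450081129207 opening rad 1.917 line [0.39885    0.9170162  0.12155934 0.20659152] [0.13403587 0.22856128]
```

The flat now faces about 92.6° and is gripped at 40 N. I release, lift, and look again to fix the axis and flat angle.

>>> arm_command(rows=[50,0,0,0,0,0,0,50,0,0,0,0,0,0,50,0,0,0,0,0,0,50,0,0,-40,0,0,0,50,0,0,-80,0,0,0])

```text
time: 10.15
ee_pos: [0.529, 0.0622, 0.1727]
orientation: [[-0.999, -0.047, -0.003], [-0.047, 0.999, -0.0], [0.003, -0.0, -1.0]]
contact_force: [1.6, 0.9, 0.1]
opening: 0.0503
grasp_force: 0.0
```

>>> arm_command(rows=[80,0,0,-40,0,0,0,80,0,0,-80,0,0,0,80,0,0,-80,0,0,0])

```text
time: 10.45
ee_pos: [0.5319, 0.0625, 0.2575]
orientation: [[-0.999, -0.047, 0.007], [-0.047, 0.999, 0.001], [-0.007, 0.001, -1.0]]
contact_force: [0.8, 0.7, -1.4]
opening: 0.0801
grasp_force: 0.0
```

```bash
python3 - <<'E'
from h import *
st(); p,d,K,T=snap("wrist"); np.savez("w3.npz",p=p,d=d,K=K,T=T)
c=fproj([.5322,.064,.126],K,T); u,v=c.astype(int); print(u,v)
hsv=cv2.cvtColor(p,cv2.COLOR_RGB2HSV)
b=((hsv[...,0]>100)&(hsv[...,0]<125)&(hsv[...,1]>120)).astype(np.uint8);m=b*0;m[v-45:v+45,u-45:u+45]=1;b*=m
cs=max(cv2.findContours(b,0,1)[0],key=cv2.contourArea);e=cv2.fitEllipse(cs);print(e,fray(*e[0],K,T,.076)[:2])
# unit yaw by yellow floor
y=((hsv[...,0]>18)&(hsv[...,0]<33)&(hsv[...,1]>170)).astype(np.uint8)
yy,xx=np.nonzero(y); 
a=cv2.resize(p[v-30:v+30,u-40:u+40],None,fx=5,fy=5,interpolation=cv2.INTER_CUBIC)
o=np.zeros((600,800,3),np.uint8);o[:300,:400]=a;o[200:,:640][100:]=0
o[300:,:480]=cv2.resize(p,(480,300),interpolation=cv2.INTER_AREA);cv2.imwrite("pics/w3.png",o[:,:,::-1])
E
```

```text
t 10.45 p [0.5319 0.0625 0.2575] a -177.3 F [ 0.8  0.7 -1.4] M [ 0.   -0.06 -0.01] op 80.1 g 0.0 q [ 7. 16.  7. 80.  0.  4.]
313 189
((312.9913635253906, 177.2058563232422), (57.13132095336914, 58.51646041870117), 92.53288269042969) [0.53143035 0.0638833 ]
```

View pics/w3.png

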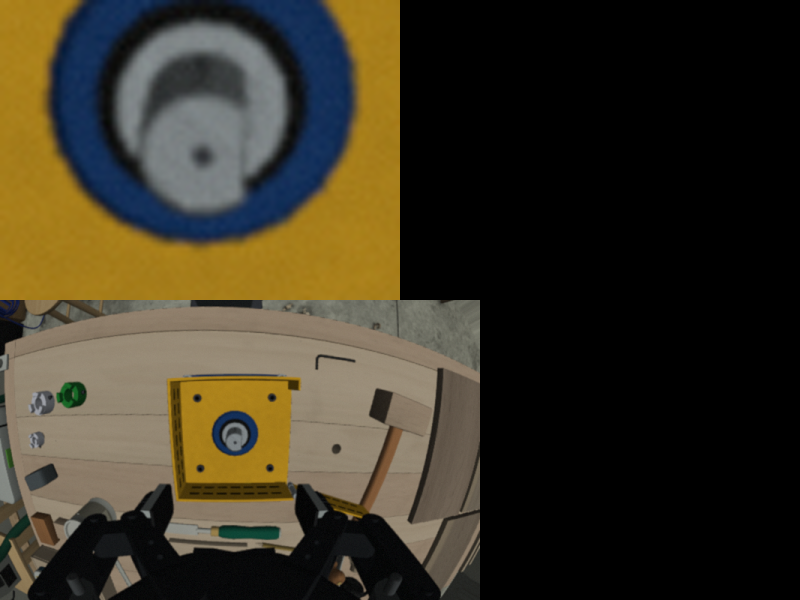

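The flat's chord now stands at crop (243,115)-(243,195), facing world +y and so squarely out of the opening. The door is still folded back, at about (340,505) in the lower picture. Next I measure the hub from the earlier close view.

```bash
python3 - <<'E'
from h import *
z=np.load("w3.npz");K,T=z["K"],z["T"];print("axis",fray(313.6,190.2,K,T,.126)[:2], "flat", [fray(313-40+x/5,189-30+y/5,K,T,.126)[:2].round(4) for x,y in((243,115),(243,195))])
z=np.load("w0.npz");p,d,K,T=[z[k] for k in "pdKT"]
hsv=cv2.cvtColor(p,cv2.COLOR_RGB2HSV);r=(slice(135,195),slice(295,360))
m=np.zeros(p.shape[:2],np.uint8);m[r]=((hsv[r][...,1]<40)&(hsv[r][...,2]>110))
m=cv2.morphologyEx(m,cv2.MORPH_OPEN,np.ones((3,3)))
c=max(cv2.findContours(m,0,1)[0],key=cv2.contourArea);e=cv2.minEnclosingCircle(c);print(e,cv2.fitEllipse(c))
k=np.zeros_like(m);k[r]=hsv[r][...,2]<60;k[:, 318:]=0
v,u=np.nonzero(k);print(len(u),u.mean(),v.mean())
S=fray(u.mean(),v.mean(),K,T,.015)[:2];C=fray(*e[0],K,T,.03)[:2];print("screw",S,"hub",C,"ang",np.degrees(np.arctan2(*(S-C)[::-1])),np.hypot(*(S-C)))
go([*C,.20],93)
E
```

```text
axis [0.53303064 0.06434405] flat [array([0.525 , 0.0713]), array([0.5401, 0.0721])]
((330.0152587890625, 165.4618377685547), 21.703338623046875) ((330.1703796386719, 165.4304962158203), (40.1427001953125, 42.1717414855957), 59.20879364013672)
8 307.0 164.25
screw [ 0.47732044 -0.32154878] hub [ 0.48707292 -0.34827022] ang 110.05048524946467 0.028445495859662485
go [  63.7 -408.2   54.3] [0.0035 0.0029 1.5657]
```

>>> arm_command(rows=[80,32,-203,0,0,0,0.635,80,32,-203,0,0,0,0.635,80,32,-203,0,0,0,0.635,80,32,-203,0,0,0,0.635,80,32,-203,0,0,0,0.635])

```text
time: 11.0
ee_pos: [0.5063, -0.1464, 0.251]
orientation: [[-0.826, 0.563, -0.002], [0.563, 0.826, -0.0], [0.001, -0.002, -1.0]]
contact_force: [-0.2, 0.3, 0.7]
opening: 0.0798
grasp_force: 0.0
```

>>> arm_command(rows=[80,-95,-183,40,0,0,0.635,80,-95,-183,40,0,0,0.635,80,-95,-183,40,0,0,0.635,80,-95,-183,40,0,0,0.635,80,-95,-183,40,0,0,0.635])

```text
time: 11.5
ee_pos: [0.4835, -0.3504, 0.2094]
orientation: [[-0.333, 0.943, -0.003], [0.943, 0.333, 0.001], [0.002, -0.003, -1.0]]
contact_force: [0.1, 1.2, 0.5]
opening: 0.0798
grasp_force: 0.0
```

>>> arm_command(rows=[65,0,0,0,0,0,0,65,0,0,0,0,0,0])

```text
time: 11.7
ee_pos: [0.4854, -0.346, 0.2119]
orientation: [[-0.343, 0.939, -0.001], [0.939, 0.343, 0.001], [0.001, -0.0, -1.0]]
contact_force: [0.3, 0.1, -0.2]
opening: 0.0644
grasp_force: 0.0
```

```bash
python3 - <<'E'
from h import *
st(); p,d,K,T=snap("wrist"); np.savez("w4.npz",p=p,d=d,K=K,T=T)
u,v=fproj([.487,-.347,.03],K,T).astype(int); print(u,v)
a=p[v-50:v+50,u-65:u+65]; cv2.imwrite("pics/w4.png",cv2.resize(a,None,fx=6,fy=6,interpolation=cv2.INTER_CUBIC)[:,:,::-1])
E
```

```text
t 11.7 p [ 0.4854 -0.346   0.2119] a 110.07 F [ 0.3  0.1 -0.2] M [-0.   -0.04 -0.01] op 64.4 g 0.0 q [-35.  24.  12.  78.   0.  34.]
312 180
```

View pics/w4.png

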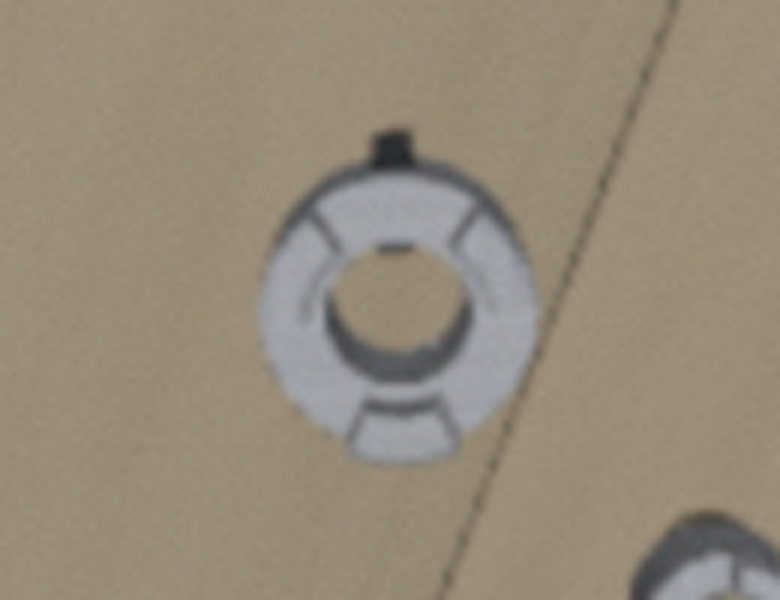

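The crop shows the hub centred at (398,312), jaws up, with its screw pointing straight up the picture at (392,140). That direction is the tool's +x.

```bash
python3 - <<'E'
from h import *
z=np.load("w4.npz");K,T=z["K"],z["T"]
f=lambda x,y,h:fray(312-65+x/6,180-50+y/6,K,T,h)[:2]
L,R,=f(260,315,.036),f(538,315,.036); print("width",np.hypot(*(L-R)),"mid",(L+R)/2)
lo=f(403,463,.042); bore=[f(398,243,.042),f(398,382,.0)]; print("back edge",lo,"bore",bore)
S=f(392,132,.0165); print("screw",S)
x=np.array([np.cos(np.radians(110)),np.sin(np.radians(110))]); y=np.array([x[1],-x[0]])
s=manip.state()["ee_pos"][:2]
for n,P in(("L",L),("R",R),("back",lo),("screw",S)): print(n,(x@(P-s)*1000).round(1),(y@(P-s)*1000).round(1))
E
```

```text
width 0.049122987087679926 mid [ 0.48824051 -0.3472697 ]
back edge [ 0.49764784 -0.37096265] bore [array([ 0.48323743, -0.33423989]), array([ 0.4956414 , -0.36752799])]
screw [ 0.47675362 -0.31941425]
L -2.4 -22.7
R -2.4 26.5
back -27.9 2.6
screw 27.7 0.6
```

>>> arm_command(rows=[65,-3,2,45,0,0,-0.04,65,-3,2,90,0,0,-0.04,65,-3,2,130,0,0,-0.04,65,-3,2,165,0,0,-0.04,65,-3,2,180,0,0,-0.04])

```text
time: 12.25
ee_pos: [0.4873, -0.3464, 0.0295]
orientation: [[-0.381, 0.924, -0.003], [0.924, 0.382, 0.002], [0.003, -0.002, -1.0]]
contact_force: [0.1, -0.0, -0.3]
opening: 0.0648
grasp_force: 0.0
```

>>> arm_command(rows=[65,0,0,10,0,0,0,65,0,0,18,0,0,0,65,0,0,24,0,0,0,65,0,0,24,0,0,0])

```text
time: 12.65
ee_pos: [0.4884, -0.349, 0.0083]
orientation: [[-0.379, 0.925, 0.0], [0.925, 0.379, -0.0], [-0.0, 0.0, -1.0]]
contact_force: [-0.6, 0.5, -0.2]
opening: 0.0649
grasp_force: 0.0
```

>>> arm_command(rows=[45,0,0,0,0,0,0,40,0,0,0,0,0,0,40,0,0,0,0,0,0,40,0,0,0,0,0,0,40,0,0,0,0,0,0], grip_force=60)

```text
time: 13.15
ee_pos: [0.4887, -0.3495, 0.0094]
orientation: [[-0.378, 0.926, 0.001], [0.926, 0.378, -0.001], [-0.001, 0.001, -1.0]]
contact_force: [-0.8, 2.3, 5.4]
opening: 0.0482
grasp_force: 62.5
```

```bash
python3 - <<'E'
from h import *
st()
E
```

```text
t 13.15 p [ 0.4887 -0.3495  0.0094] a 112.23 F [-0.8  2.3  5.4] M [ 0.36  0.24 -0.02] op 48.2 g 62.5 q [-36.  31.  -7.  51.   0.  32.]
```

>>> arm_command(rows=[40,0,0,-30,0,0,0,40,0,0,-75,0,0,0,40,0,0,-120,0,0,0,40,0,0,-165,0,0,0,40,0,0,-200,0,0,0])

```text
time: 13.65
ee_pos: [0.4885, -0.3494, 0.2119]
orientation: [[-0.378, 0.926, 0.002], [0.926, 0.378, -0.002], [-0.003, 0.002, -1.0]]
contact_force: [1.2, -0.5, -1.7]
opening: 0.0488
grasp_force: 62.5
```

>>> arm_command(rows=[40,0,0,0,0,0,0,40,0,0,0,0,0,0])

```text
time: 13.85
ee_pos: [0.4886, -0.3495, 0.209]
orientation: [[-0.378, 0.926, 0.002], [0.926, 0.378, -0.001], [-0.002, 0.001, -1.0]]
contact_force: [-0.1, 1.1, -2.5]
opening: 0.0487
grasp_force: 62.6
```

```bash
python3 - <<'E'
from h import *
st(); s=manip.state(); p,d,K,T=snap("wrist"); np.savez("w5.npz",p=p,d=d,K=K,T=T)
P=np.array(s["ee_pos"]); u,v=fproj(P+[0,0,.02],K,T).astype(int); print(u,v)
a=p[v-60:v+60,u-80:u+80]; cv2.imwrite("pics/w5.png",cv2.resize(a,None,fx=5,fy=5,interpolation=cv2.INTER_CUBIC)[:,:,::-1])
E
```

```text
t 13.85 p [ 0.4886 -0.3495  0.209 ] a 112.23 F [-0.1  1.1 -2.5] M [0.02 0.03 0.04] op 48.7 g 62.6 q [-36.  25.  12.  77.   0.  32.]
310 271
```

View pics/w5.png

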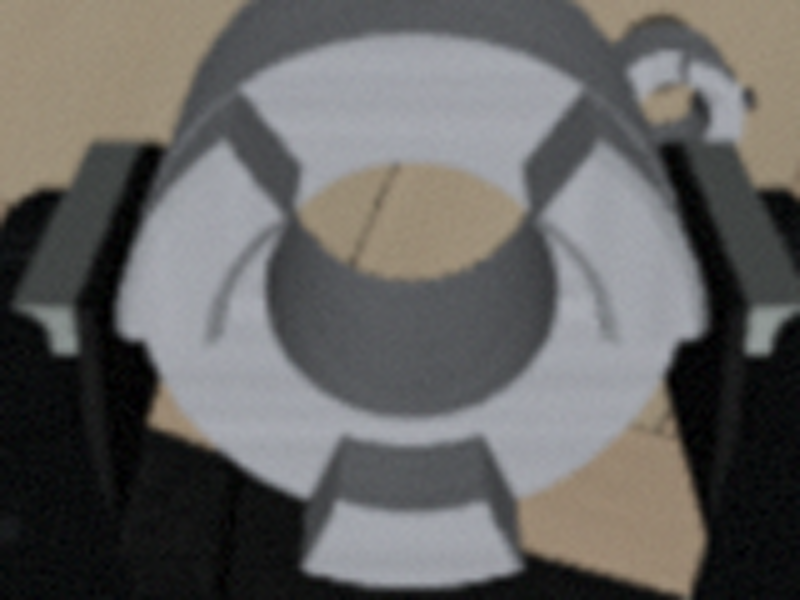

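```bash
python3 - <<'E'
from h import *
z=np.load("w5.npz");K,T=z["K"],z["T"]; p=z["p"]
f=lambda x,y,h:fray(310-80+x/5,271-60+y/5,K,T,h)[:2]
s=np.array(manip.state()["ee_pos"]); zb=s[2]-.0094; A=np.radians(112.23)
x=np.array([np.cos(A),np.sin(A)]); y=np.array([x[1],-x[0]])
q=lambda n,P:print(n,(x@(P-s[:2])*1000).round(1),(y@(P-s[:2])*1000).round(1))
q("back",f(412,587,zb+.042)); q("boreback30",f(412,415,zb+.03)); q("borefar0",f(412,280,zb)); q("boreL",f(268,290,zb+.03)); q("boreR",f(556,290,zb+.03)); q("bottomnear",f(412,163,zb+.042)); q("boreback42",f(412,163,zb+.030))
hsv=cv2.cvtColor(p,cv2.COLOR_RGB2HSV); r=(slice(165,225),slice(280,345)); k=(hsv[r][...,2]<50).astype(np.uint8)
n,l,sta,ce=cv2.connectedComponentsWithStats(k); print([(sta[i].tolist(),(ce[i]+[280,165]).round(1).tolist()) for i in range(1,n) if sta[i][4]>15])
for i in range(1,n):
    if sta[i][4]>15: q("screw?",fray(*(ce[i]+[280,165]),K,T,zb+.015)[:2])
E
```

```text
back -25.0 1.1
boreback30 -13.5 1.1
borefar0 -14.8 1.2
boreL 0.1 -12.1
boreR 0.1 14.2
bottomnear 18.3 1.0
boreback42 13.0 1.1
[([23, 29, 19, 16, 140], [312.1, 201.3])]
screw? 28.0 1.0
```

The hub sits true in the fingers: its centre is on the TCP within about 1 mm, the screw along tool +x, and the underside 9.4 mm below the TCP. I carry it above the spindle.

>>> arm_command(rows=[40,183,99,-30,0,0,0.16,40,183,99,-30,0,0,0.16,40,183,99,-30,0,0,0.16,40,183,99,-30,0,0,0.16,40,183,99,-30,0,0,0.16])

```text
time: 14.4
ee_pos: [0.5104, -0.1382, 0.2379]
orientation: [[-0.229, 0.973, -0.001], [0.973, 0.229, 0.001], [0.001, -0.001, -1.0]]
contact_force: [0.8, -1.1, -1.1]
opening: 0.0487
grasp_force: 62.6
```

>>> arm_command(rows=[40,196,68,0,0,0,0.175,40,196,68,0,0,0,0.175,40,196,68,0,0,0,0.175,40,196,68,0,0,0,0.175,40,196,68,0,0,0,0.175])

```text
time: 14.9
ee_pos: [0.532, 0.0677, 0.2368]
orientation: [[-0.056, 0.998, -0.002], [0.998, 0.056, 0.0], [0.001, -0.002, -1.0]]
contact_force: [-0.4, -0.7, -1.4]
opening: 0.0483
grasp_force: 62.6
```

>>> arm_command(rows=[40,0,0,0,0,0,0,40,0,0,0,0,0,0,40,0,0,0,0,0,0])

```text
time: 15.2
ee_pos: [0.5324, 0.0626, 0.2379]
orientation: [[-0.051, 0.999, -0.001], [0.999, 0.051, -0.0], [-0.0, -0.001, -1.0]]
contact_force: [-0.7, 0.2, -0.6]
opening: 0.0487
grasp_force: 62.6
```

```bash
python3 - <<'E'
from h import *
st(); go([.5322,.0638,.142],93)
E
```

```text
t 15.2 p [0.5324 0.0626 0.2379] a 92.95 F [-0.7  0.2 -0.6] M [ 0.   -0.01 -0.  ] op 48.7 g 62.6 q [ 7. 17.  5. 78. -0. 94.]
go [ 1.3 -0.1 95.9] [-0.0008  0.0003 -0.0009]
```

>>> arm_command(rows=[40,1,0,30,0,0,0,40,1,0,60,0,0,0,40,1,0,85,0,0,0,40,1,0,95,0,0,0,40,1,0,95,0,0,0])

```text
time: 15.7
ee_pos: [0.5318, 0.064, 0.1425]
orientation: [[-0.052, 0.999, -0.002], [0.999, 0.052, -0.0], [-0.0, -0.002, -1.0]]
contact_force: [-0.9, 0.1, -0.1]
opening: 0.0487
grasp_force: 62.6
```

>>> arm_command(rows=[40,0,0,3,0,0,0,40,0,0,6,0,0,0,40,0,0,9,0,0,0,40,0,0,12,0,0,0,40,0,0,12,0,0,0])

```text
time: 16.2
ee_pos: [0.5329, 0.0646, 0.132]
orientation: [[-0.053, 0.999, 0.001], [0.999, 0.053, -0.001], [-0.001, 0.001, -1.0]]
contact_force: [-1.8, -3.8, 7.7]
opening: 0.0488
grasp_force: 63.6
```

>>> arm_command(rows=[40,-0.5,0,2,0,0,0,40,-0.5,0,4,0,0,0,40,-0.5,0,6,0,0,0,40,-0.5,0,6,0,0,0])

```text
time: 16.6
ee_pos: [0.5323, 0.0636, 0.1253]
orientation: [[-0.053, 0.999, -0.0], [0.999, 0.053, -0.002], [-0.002, -0.0, -1.0]]
contact_force: [-0.8, -7.8, -0.1]
opening: 0.0487
grasp_force: 65.3
```

>>> arm_command(rows=[40,-0.7,0,2,0,0,0,40,-0.7,0,5,0,0,0,40,-0.7,0,8,0,0,0,40,-0.7,0,11,0,0,0,40,-0.7,0,11,0,0,0])

```text
time: 17.1
ee_pos: [0.5323, 0.0632, 0.1139]
orientation: [[-0.053, 0.999, -0.001], [0.999, 0.053, -0.001], [-0.001, -0.001, -1.0]]
contact_force: [-0.5, -5.0, -3.3]
opening: 0.0489
grasp_force: 64.9
```

>>> arm_command(rows=[40,-0.3,0,4,0,0,0,40,-0.3,0,8,0,0,0,40,-0.3,0,12,0,0,0,40,-0.3,0,15,0,0,0,40,-0.3,0,16,0,0,0])

```text
time: 17.6
ee_pos: [0.5323, 0.0631, 0.098]
orientation: [[-0.053, 0.999, -0.001], [0.999, 0.053, -0.001], [-0.001, -0.001, -1.0]]
contact_force: [-3.4, -5.0, 3.1]
opening: 0.0485
grasp_force: 65.5
```

>>> arm_command(rows=[40,0,0,1,0,0,0,40,0,0,2,0,0,0,40,0,0,3,0,0,0,40,0,0,3,0,0,0])

```text
time: 18.0
ee_pos: [0.5324, 0.063, 0.0954]
orientation: [[-0.053, 0.999, -0.0], [0.999, 0.053, -0.001], [-0.001, -0.0, -1.0]]
contact_force: [-4.3, -5.6, 3.5]
opening: 0.0483
grasp_force: 65.7
```

>>> arm_command(rows=[40,0,0,1,0,0,0,40,0,0,2,0,0,0,40,0,0,3,0,0,0,40,0,0,3,0,0,0,40,0,0,3,0,0,0], grip_force=80)

```text
time: 18.5
ee_pos: [0.5326, 0.063, 0.0949]
orientation: [[-0.053, 0.999, 0.002], [0.999, 0.053, -0.001], [-0.001, 0.002, -1.0]]
contact_force: [-18.9, -8.1, 47.9]
opening: 0.0481
grasp_force: 87.1
```

Seated: the TCP stopped at 0.0949 with 48 N. I ease back slightly and check everything.

>>> arm_command(rows=[40,0,0,-1.2,0,0,0,40,0,0,-1.2,0,0,0,40,0,0,-1.2,0,0,0])

```text
time: 18.8
ee_pos: [0.5326, 0.063, 0.0951]
orientation: [[-0.053, 0.999, 0.001], [0.999, 0.053, -0.001], [-0.001, 0.001, -1.0]]
contact_force: [-13.5, -7.6, 30.9]
opening: 0.0481
grasp_force: 84.8
```

```bash
python3 - <<'E'
from h import *
st(); s=manip.state(); p,d,K,T=snap("wrist"); st()
try: door()
except Exception as e: print("door occluded")
a=p[60:380,110:510]; cv2.imwrite("pics/w6.png",cv2.resize(a,None,fx=1.8,fy=1.8,interpolation=cv2.INTER_CUBIC)[:,:,::-1]); print(fproj([.604,.151,.129],K,T))
E
```

```text
t 18.8 p [0.5326 0.063  0.0951] a 93.02 F [-13.5  -7.6  30.9] M [-1.3   2.93 -0.03] op 48.1 g 84.8 q [  7.  20. -12.  58.  -0.  94.]
t 18.85 p [0.5326 0.063  0.0951] a 93.02 F [-14.1  -6.7  30.4] M [-1.35  2.93 -0.02] op 48.4 g 84.8 q [  7.  20. -12.  58.  -0.  94.]
door n 32 mean dir angle 1.2238926324582147 opening rad 1.918 line [0.38219416 0.92408204 0.12236846 0.2093198 ] [0.13326812 0.22918768]
[501.15306327  87.8931616 ]
```

View pics/w6.png

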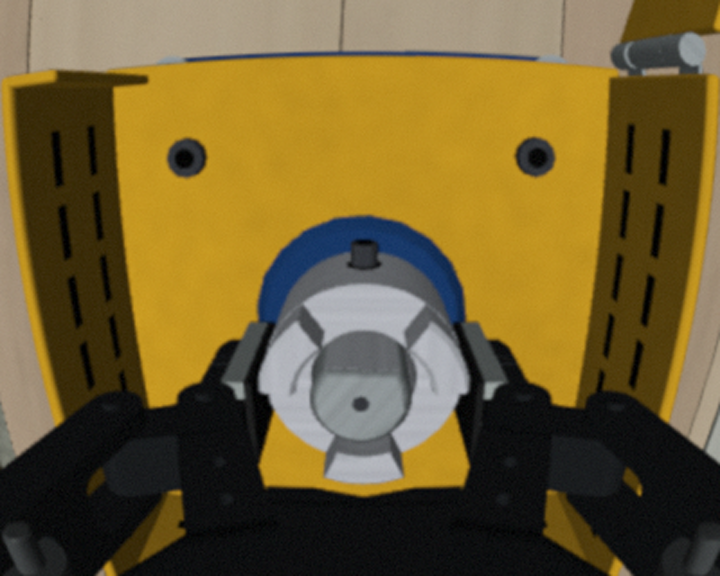

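The view shows the hub down over the spindle, whose top is at (360,405). The screw at (364,250) points straight out of the opening over the flat, the fingers grip both sides, and the door is folded back at upper right (660,20). I hand it in.

```bash
python3 -c "
from cell import manip
print(manip.sign_off())"
```

```text
the job is handed in; nothing more can be done
None
```

The job is handed in at about 19 s: the door is folded back to its stop, the flat and set screw point squarely out of the opening, and the hub is seated on the shoulder, gripped at about 85 N and pressed down with about 30 N. The arm touched none of the tools or the tin, and the sign-off returned no verdict.

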